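# Probe two bosses of a printed cover

### The job

Check the printed cover with the measuring stylus: take the stylus from its stand and, holding it upright, lightly touch its tip down onto the middle of the round boss, and then onto the middle of the square boss, pausing a moment on each. Lift it clear in between so that it touches nothing else on the cover, then hang it back in its stand and let go.

Things in the scene. Friction and masses are not known exactly. Their poses are not given: they have to be found in the camera images.
- stylus: Measuring stylus, 140 mm long, under 0.2 kg, upright in its stand, tip down. Origin: end of the unpressed tip; z up along it. Above the origin: thin steel tip and nose (12 mm) to 60 mm, flat collar 42 mm across from 60 to 66 mm, black round handle 20 mm thick from 66 to 140 mm (grip at 105). The sprung tip slides in up to 12 mm, 1 N at first, 4 N fully in: press 3 to 8 mm; then rigid.
- stand: White stylus stand, fixed: 86 mm square foot and, on four posts, an 86 mm square plate, 10 mm thick, its top 85 mm above the table, with one 26 mm hole in its middle. Origin: on the table below the hole's centre, z up. The stylus hangs in the hole with its collar resting on the plate, so its tip is 25 mm above the table; it may hang up to 7 mm off centre.
- cover: Light grey printed cover, fixed: plate 152 x 136 x 10 mm, rim 16 mm high, four upright bosses in the same plastic, each with a dot in the middle of its flat top: round at (-43, -36) mm, square (+43, +36), triangular (-43, +36), narrow oblong (+43, -36). Tops of round and triangular 46 mm, others 36 mm above the table. Origin: centre of the underside, z up.
- round_boss (a point): The dot in the middle of the flat top of the cover's round boss, which is 32 mm across; 46 mm above the table.
- square_boss (a point): The dot in the middle of the flat top of the cover's square boss, 30 x 30 mm; 36 mm above the table.

How it is judged:
By the outcome, as a careful person would: the job done as asked, in the order asked, and still so for the second after the job is handed in, with the robot touching nothing.
It also fails if it takes over 56 s, if anything falls off the work surface, if the arm or the gripper's body presses on something with over 40 N, if the wrist force passes 120 N, or if a joint passes its speed limit or range.

### The arm

A 7-joint arm with a two-finger parallel gripper is mounted at the origin on the work surface. World frame = base frame: x ahead of the robot, y to its left, z up, the work surface at z = 0. Lengths are in m, angles in degrees, forces in N, time in s.
With the tool pointing down it reaches from about 0.425 to 0.875 m from the base axis. Payload 4.7 kg.
Tool frame: the origin (TCP) lies midway between the tips of the shut fingers; the grasp point (between the pads) lies 19 mm behind it; z points along the fingers, y is the line along which they close (so a half turn about z gives the same grasp; the last joint's range is limited). The gripper opens to 87 mm and grips with 3 to 60 N. Pads are 19 mm wide; open, the fingers measure 117 mm over their backs; the gripper's body (75 mm by 190 mm) begins 51 mm behind the grasp point.
Start: joints at [0.808, 18.392, -4.016, 83.108, 1.295, 78.541, -3.26], TCP at [0.65, -0, 0.223] pointing down, gripper open.
Joint ranges: [-163.93, 163.93], [-17.29, 119.83], [-79.2, 71.16], [3.27, 140.29], [-89.18, 269.18], [5.43, 117.66], [-154.24, 154.24]. Speed limits (degrees/s): [147.25, 147.25, 180, 180, 180, 180, 180].

### API

Orientations are given as [roll, pitch, yaw] about the fixed x, y, z axes, in that order (R = Rz(yaw) Ry(pitch) Rx(roll)).
In Python, from cell import env, viewer, boxes_of, masks_of gives the robot as it stands. The module is installed in compiled form; this text tells all that it offers.
- The arm moves only by the tool apply_moves, never from a script. Its argument "moves" is a list of rows, each a list of 7 numbers: the shift along the tool's x, y, z scaled (see below), then the turn, a rotation vector about the tool's x, y, z scaled (see below), then the opening, from 0 (shut) to 1 (fully open). A call has 1 to 20 rows; each row is the pose to reach, as a shift and turn from the pose commanded when the call began, along the tool's axes at that moment; what a row does not reach only later rows make up. The controller multiplies each number of a shift by 0.2 m and each number of a turn by 1.5 rad. A row lasts 1/10 s, in which the tool goes at most 50 mm and 8.59 degrees, less where a joint would pass 70% of its speed; a pose out of reach is approached as far as the arm can. A call with a number of a shift or a turn outside -1 to 1 is refused whole. A call with a gripper value outside its range is refused whole. The fingers move at their own pace and stop on an object; "grip_force" is the grip in N (left out, the last holds). Time passes only in rows, so rows that repeat a pose let the fingers close. It gives the time, the measured TCP pose, the force, the opening and the grip force at its end, in the units of the state.
- env.get_obs(): the state, without advancing time (a new reading comes with each control period).
- viewer.read_camera(name): name is "scene" or "side" or "wrist"; returns the picture (400x640x3 uint8, red, green, blue); there is no depth.
- viewer.get_calibration(name): a dict with "fov_y" (degrees; the focal length in pixels is half the picture's height over the tangent of half this angle, whatever the lens; pixels are square), "cx", "cy" (the principal point, pixels), "k1" (the pictures are not rectified: a ray, as slopes to the right and down, at radius r is drawn at 1 + k1 r^2 times it, then the intrinsics apply), "position" and "orientation" of the camera in the world. Camera axes: x right, y up, looking along -z (the intrinsics and any distortion apply to the point x, -y, -z); pixel columns grow to the right and rows downward; lengths in m; the calibration is good to about 2 mm. A picture is of the moment at which its call begins: read the wrist's pose just before it. get_calibration takes no time and is no camera call; for the wrist camera it gives the pose at the moment of the call.
- env.sign_off(): hands the job in; it is judged then, once.
Trained networks look in the newest picture that a camera, given by its name, has taken for a name from the list of things; names that differ only in an ending like _2 or _b are one class to them, and where a whole thing is asked for, a point or a joint stands for the part that bears it (a point fixed in the world has none). Each returns a list of dicts, best first, with "conf" (0 to 1); they miss things now and then, are a little off and sometimes report something else, mostly with a low value. They report only what shows in the picture. A call takes as long as a camera call.
- boxes_of(camera, target): "location" ([column, row] in pixels, amid what is visible of it).
- masks_of(camera, target): "pixels" (400x640 bool, what is visible of it) and "location" ([column, row] in pixels, amid what is visible of it).
The state is a dict: "time_s": time; "qpos": joint angles; "joint_velocities": joint speeds; "effort": joint torques, N m; "tool_pos": TCP position; "tool_rot": TCP orientation; "force": force on the tool from outside, world axes, zero at the start; "wrist_torque": the same for the moment, N m; "grip_width": finger opening in m; "grasp_force": force on a finger pad.
Only numpy, scipy, OpenCV 4.12 (cv2) and the standard library are available. Lean on these libraries where they do the work, as an engineer would, in place of code of your own. Each camera call takes 0.05 s, during which the arm holds its last target. There are 200 camera calls.

## Working session

There is one attempt and no reset: what is moved stays moved. The work goes in short steps, Python scripts to look and compute and a tool call to move; the robot and the scene stay as the last step left them, time stands still between calls to the robot, and variables do not carry over. Pictures are saved under pics/ and viewed, at most 10 in all, crops included, and the job is handed in when it is done.

Besides the shell and the picture viewer there is one more tool, called after "Call:" as name([rows], argument=value, ...), one row to a line, values as JSON. apply_moves: Moves the arm, as the interface text tells. Shifts and turns lie within -1 to 1; 1 stands for 0.2 m of shift or 1.5 rad of turn. Its arguments: {"type":"object","properties":{"moves":{"type":"array","items":{"type":"array","items":{"type":"number","minimum":-1,"maximum":1}}},"grip_force":{"type":"number"}},"required":["moves"]}

```bash
mkdir -p pics
cat > h.py <<'E'
import numpy as np, cv2
from scipy.spatial.transform import Rotation as R
from cell import env, viewer, boxes_of, masks_of
def Rm(o):
    o=np.array(o,float)
    return o if o.shape==(3,3) else (R.from_quat(o).as_matrix() if o.size==4 else R.from_euler('xyz',o,degrees=True).as_matrix())
def ray(c,px):
    f=200/np.tan(np.radians(c['fov_y'])/2)
    d=(np.array(px,float)-[c['cx'],c['cy']])/f
    rd=np.hypot(*d); r=rd
    for _ in range(30): r=rd/(1+c['k1']*r*r)
    s=d*(r/rd if rd>0 else 1)
    return np.array(c['position']), Rm(c['orientation'])@np.array([s[0],-s[1],-1])
def on_z(c,px,z):
    p,d=ray(c,px); return p+d*(z-p[2])/d[2]
def proj(c,P):
    f=200/np.tan(np.radians(c['fov_y'])/2)
    q=Rm(c['orientation']).T@(np.array(P)-c['position']); s=np.array([q[0],-q[1]])/-q[2]
    return s*(1+c['k1']*(s@s))*f+[c['cx'],c['cy']]
def snap(n,f):
    c=viewer.get_calibration(n); im=viewer.read_camera(n)
    cv2.imwrite('pics/'+f,im[:,:,::-1]); return c,im
E
python3 - <<'E'
from h import *
ims=[]
for n in ['scene','side','wrist']:
    c,im=snap(n,n+'0.png'); ims.append(im); print(n,c)
    for t in ['stylus','stand','cover','round_boss','square_boss']:
        for b in boxes_of(n,t)[:2]:
            print(t,round(b['conf'],2),np.round(b['location']),[np.round(on_z(c,b['location'],z)[:2],3) for z in (0.04,0.085)])
print(env.get_obs())
E
```

```text
scene {'fov_y': 49.31910405424691, 'cx': 321.5479720979018, 'cy': 203.3036956724317, 'k1': 0.006973776559641998, 'position': array([0.75725226, 0.37433641, 0.6175519 ]), 'orientation': array([ 38.49779807,   0.24495654, 151.06449551])}
stylus 0.77 [272. 142.] [array([ 0.547, -0.206]), array([ 0.564, -0.161])]
stand 0.57 [276. 172.] [array([ 0.573, -0.132]), array([ 0.588, -0.092])]
cover 0.91 [372. 349.] [array([0.599, 0.222]), array([0.611, 0.234])]
round_boss 0.8 [372. 350.] [array([0.6  , 0.223]), array([0.612, 0.234])]
square_boss 0.92 [374. 351.] [array([0.598, 0.225]), array([0.61 , 0.237])]
square_boss 0.55 [273. 172.] [array([ 0.578, -0.135]), array([ 0.592, -0.095])]
side {'fov_y': 48.13649541268731, 'cx': 321.4492532408197, 'cy': 190.53822822166478, 'k1': -0.08785010391048223, 'position': array([ 0.38523063, -0.5608197 ,  0.50642895]), 'orientation': array([ 51.90897324,  -0.95925672, -16.10649139])}
stylus 0.89 [358. 218.] [array([ 0.594, -0.074]), array([ 0.574, -0.121])]
stand 0.16 [360. 216.] [array([ 0.599, -0.07 ]), array([ 0.579, -0.117])]
cover 0.89 [310. 139.] [arr
[... 828 characters left out ...]
os': array([ 0.80884013, 18.39119163, -4.01560001, 83.10774636,  1.29560682,
       78.54093338, -3.26162989]), 'joint_velocities': array([ 0.1060819 ,  0.02182776, -0.00987578, -0.01567441, -0.05118009,
        0.03935802, -0.09176404]), 'effort': array([-9.72989656e-04, -4.91097164e+01, -4.03759126e-01, -3.12768495e+01,
       -6.37215399e-02,  3.35796538e-02,  4.09972404e-05]), 'tool_pos': array([ 6.50019558e-01, -4.97007734e-05,  2.22593053e-01]), 'tool_rot': array([1.79994707e+02, 3.50389629e-03, 8.99979764e+01]), 'force': array([-0.20773147, -0.07939107,  0.32353085]), 'wrist_torque': array([ 0.00032011, -0.00572186, -0.00756261]), 'grasp_force': 0.0, 'grip_width': 0.08666055605754484}
```

View pics/scene0.png

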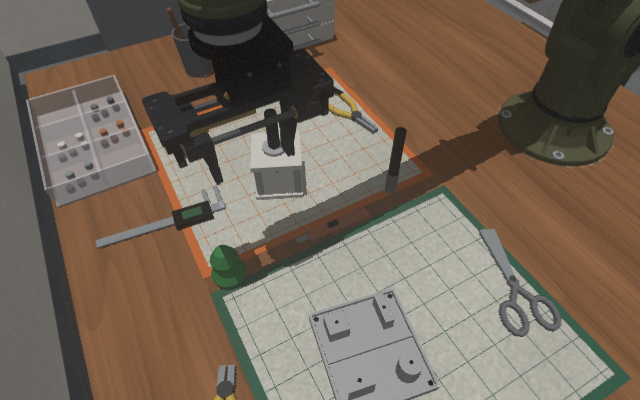

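View pics/wrist0.png

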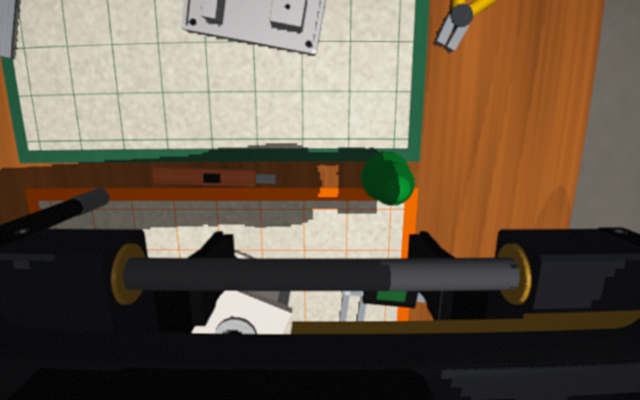

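The scene view shows the cover with its square boss near (338,327), round near (408,370) and oblong near (384,312). The stand and stylus are at (275,165), and a black upright distractor is at (395,160). The wrist view shows the cover cut off at the top and the stand partly hidden at (240,325). I'll move to see the cover better.

Call:
apply_moves([
  [0.2, -0.08, 0, 0, 0, 0, 1],
  [0.4, -0.16, 0, 0, 0, 0, 1],
  [0.6, -0.25, 0, 0, 0, 0, 1],
  [0.65, -0.25, 0, 0, 0, 0, 1],
  [0.65, -0.25, 0, 0, 0, 0, 1],
  [0.65, -0.25, 0, 0, 0, 0, 1],
])

```text
time_s: 1.5
tool_pos: [0.6006, 0.1283, 0.2226]
tool_rot: [180.0, 0.1, 89.9]
force: [0.7, 0.3, 0.2]
grip_width: 0.0868
grasp_force: 0.0
```

Run:
```python
from h import *
o=env.get_obs(); print(o['time_s'],o['tool_pos'],o['tool_rot'])
c,im=snap('wrist','w1.png'); np.save('w1.npy',im); import pickle; pickle.dump(c,open('w1.pkl','wb'))
for t in ['cover','round_boss','square_boss']:
    for b in boxes_of('wrist',t)[:3]: print(t,round(b['conf'],2),np.round(b['location'],1),np.round(on_z(c,b['location'],.04),3))
```

```text
1.5 [0.60060759 0.1282787  0.22259183] [1.79970795e+02 7.86892651e-02 8.99214817e+01]
cover 0.76 [312.5  89.7] [0.594 0.217 0.04 ]
round_boss 0.77 [312.3  91.5] [0.593 0.215 0.04 ]
square_boss 0.93 [309.8  89.7] [0.591 0.217 0.04 ]
```

View pics/w1.png

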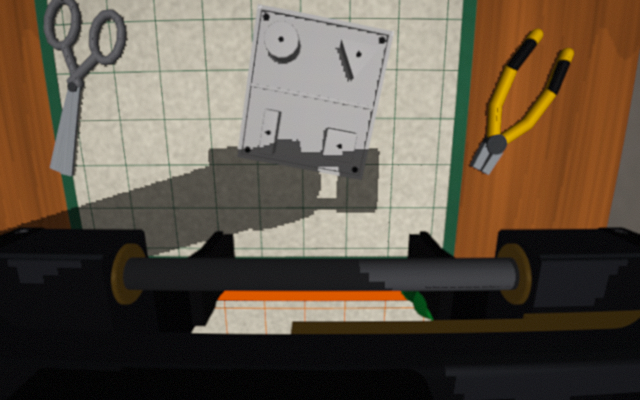

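The cover shows whole, with dots at round (281,39), triangular (359,54), oblong (268,132) and square (339,146). I'll refine the dot centroids and fit the cover pose.

Run:
```python
from h import *
import pickle
from scipy.optimize import least_squares
im=np.load('w1.npy'); c=pickle.load(open('w1.pkl','rb'))
g=cv2.cvtColor(im,cv2.COLOR_RGB2GRAY).astype(float)
L={'round':((281,39),(-43,-36,46)),'tri':((359,54),(-43,36,46)),'obl':((268,132),(43,-36,36)),'sq':((339,146),(43,36,36))}
px={};M={}
for k,((u,v),m) in L.items():
    w=g[v-4:v+5,u-4:u+5]; wt=np.clip(np.median(w)*0.7-w,0,None); yy,xx=np.mgrid[v-4:v+5,u-4:u+5]
    px[k]=np.array([(wt*xx).sum(),(wt*yy).sum()])/wt.sum(); M[k]=np.array(m)/1e3
def W(p,m): return np.array([p[0]+np.cos(p[2])*m[0]-np.sin(p[2])*m[1],p[1]+np.sin(p[2])*m[0]+np.cos(p[2])*m[1],m[2]])
r=least_squares(lambda p:np.concatenate([proj(c,W(p,M[k]))-px[k] for k in L]),[.6,.21,-1.5])
print(px,r.x,np.degrees(r.x[2]),r.fun.round(1))
for k in L: print(k,W(r.x,M[k]),on_z(c,px[k],M[k][2]))
```

```text
{'round': array([280.59935594,  38.76018185]), 'tri': array([358.25568699,  54.0100091 ]), 'obl': array([267.71841886, 132.18871294]), 'sq': array([339.25502991, 145.82871126])} [ 0.59236706  0.21259915 -1.75801153] -100.72664081860832 [ 0.1  0.2 -0.2  0.3  0.2 -0.1 -0.1 -0.4]
round [0.56499943 0.26154823 0.046     ] [0.56488103 0.26168375 0.046     ]
tri [0.63574132 0.24814734 0.046     ] [0.63595534 0.24838354 0.046     ]
obl [0.54899281 0.17705097 0.036     ] [0.54874208 0.17691692 0.036     ]
sq [0.6197347  0.16365007 0.036     ] [0.61987593 0.16328394 0.036     ]
```

Call:
apply_moves([
  [-0.2, -0.02, 0, 0, 0, 0, 1],
  [-0.4, -0.05, 0, 0, 0, 0, 1],
  [-0.6, -0.05, 0, 0, 0, 0, 1],
  [-0.8, -0.05, 0, 0, 0, 0, 1],
  [-1, -0.05, 0, 0, 0, 0, 1],
  [-1, -0.05, 0, 0, 0, 0, 1],
])

```text
time_s: 2.3
tool_pos: [0.5892, -0.0801, 0.2226]
tool_rot: [-180.0, 0.3, 89.3]
force: [0.6, -0.4, 0.2]
grip_width: 0.0868
grasp_force: 0.0
```

Call:
apply_moves([
  [-0.2, -0.02, 0, 0, 0, 0, 1],
  [-0.4, -0.05, 0, 0, 0, 0, 1],
  [-0.6, -0.05, 0, 0, 0, 0, 1],
  [-0.65, -0.05, 0, 0, 0, 0, 1],
  [-0.65, -0.05, 0, 0, 0, 0, 1],
  [-0.65, -0.05, 0, 0, 0, 0, 1],
])

```text
time_s: 2.9
tool_pos: [0.5803, -0.1986, 0.2224]
tool_rot: [180.0, -0.1, 90.0]
force: [0.9, 0.5, 0.4]
grip_width: 0.0866
grasp_force: 0.0
```

Run:
```python
from h import *
import pickle
o=env.get_obs(); print(o['time_s'],o['tool_pos'],o['tool_rot'])
c,im=snap('wrist','w2.png'); np.save('w2.npy',im); pickle.dump(c,open('w2.pkl','wb')); print(c['position'])
for t in ['stylus','stand']:
    for b in masks_of('wrist',t)[:2]: print(t,round(b['conf'],2),np.round(b['location'],1),np.round(on_z(c,b['location'],.085),3)); 
cs,ims=snap('scene','s2.png');cs2,_=snap('side','d2.png')
```

```text
2.9 [ 0.58030659 -0.1986107   0.22241316] [ 1.79999212e+02 -7.99249175e-02  9.00438007e+01]
[ 0.58072983 -0.13104196  0.38578507]
stylus 0.59 [302.5 132.7] [ 0.565 -0.147  0.085]
stand 0.75 [298.6 107.6] [ 0.562 -0.127  0.085]
```

View pics/w2.png

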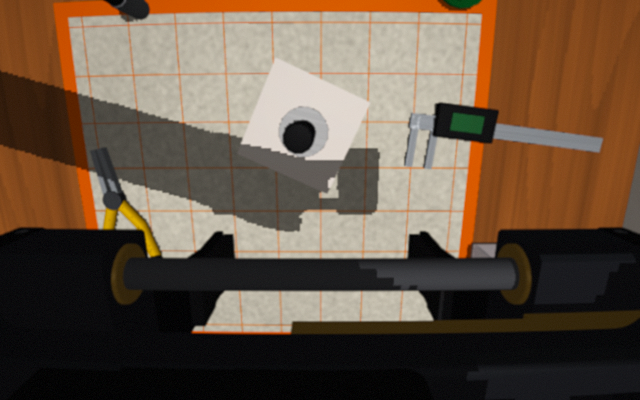

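The wrist view shows the stand plate with corners near (276,58), (369,103), (240,145) and (331,193). The collar disc is centred near (303,131) and the handle top near (299,137). I'll fit these.

Run:
```python
from h import *
import pickle
from scipy.optimize import least_squares
c=pickle.load(open('w2.pkl','rb')); im=np.load('w2.npy')
P=np.array([on_z(c,p,.085)[:2] for p in [(276,58),(369,103),(331,193),(240,145)]])
print(P, P.mean(0),(P[0]+P[2])/2,(P[1]+P[3])/2,[np.linalg.norm(P[i]-P[(i+1)%4]) for i in range(4)])
d=P[1]-P[0]; print('edge ang',np.degrees(np.arctan2(d[1],d[0])))
cr=im[95:165,270:340]; g=cr.mean(2).astype(int)
for r in range(0,70,3): print(95+r,' '.join('%3d'%v for v in g[r,::3]))
```

```text
[[ 0.54428897 -0.08712791]
 [ 0.62127029 -0.12277354]
 [ 0.59000476 -0.20019311]
 [ 0.5112632  -0.15777286]] [ 0.56670681 -0.14196685] [ 0.56714687 -0.14366051] [ 0.56626675 -0.1402732 ] [np.float64(0.08483357239138492), np.float64(0.08349444213721732), np.float64(0.08944109887316486), np.float64(0.07798339876259362)]
edge ang -24.846150730743393
95 214 214 214 213 214 213 213 215 215 215 215 215 215 216 215 217 216 214 216 216 215 215 215 215
98 214 213 214 212 213 215 214 214 214 214 215 215 215 215 216 216 215 215 215 216 217 217 216 215
101 213 212 214 214 214 213 215 213 214 215 214 214 215 214 216 216 216 215 217 215 216 215 217 215
104 213 214 214 214 214 214 216 216 215 217 217 216 216 216 216 215 216 216 216 216 215 217 216 215
107 213 213 212 215 214 215 215 215 204 189 164 177 181 187 204 216 215 216 217 215 217 216 214 217
110 213 213 213 214 215 215 207 181 171 178 179 180 182 183 178 174 200 216 217 216 215 217 216 215
113 213 214 214 214 213 207 177 178 174 176 176 175 174 177 177 181 174 200 215 216 215 216 215 215
116 214 214 214 214 208 173 177 180 183 182 181 178 1
[... 946 characters left out ...]

146 214 215 212 214 206  87  16  17  22  21  20  23  23  22 156 178 176 173 191 216 216 214 215 216
149 122 216 217 215 215 205  54  15  16  18  18  16  27 124 178 179 177 183 214 215 214 215 214 215
152  92  95  95 118 197 197 194 140  44  35  33  85 167 178 174 173 200 216 216 215 215 215 216 215
155  91  92  93  91  89  92 135 135 167 167 175 172 174 181 187 213 216 213 216 214 215 214 214 214
158  91  92  92  92  92  94  92  92  93  91  93  93 211 215 216 215 215 214 217 216 216 215 215 215
161  90  93  93  93  94  92  94  92  93  92  92  91  95  92  94  93  94  93  93  91  91  93  93  92
164  92  91  91  93  91  92  94  92  93  92  92  92  93  94  93  93  91  94  92  93  92  93  93  91
```

Run:
```python
from h import *
import pickle
c=pickle.load(open('w2.pkl','rb')); im=np.load('w2.npy'); cs=viewer.get_calibration('scene')
print('collar',on_z(c,(303.7,131.5),.091),'top',on_z(c,(298,138),.165))
print(proj(c,[.566,-.148,.165]))
# plate square fit with mask edges
hsv=im.astype(int); m=((hsv.min(2)>195)).astype(np.uint8)
n,l,s,_=cv2.connectedComponentsWithStats(m); k=l[100,290]
cnt=cv2.findContours((l==k).astype(np.uint8),cv2.RETR_EXTERNAL,cv2.CHAIN_APPROX_NONE)[0][0][:,0]
Q=np.array([on_z(c,p,.085)[:2]*1000 for p in cnt]); print(cv2.minAreaRect(Q.astype(np.float32)))
for n in ['side','scene']:
    cc=viewer.get_calibration(n); print(n,proj(cc,[.566,-.148,.165]),proj(cc,[.566,-.148,.091]))
```

```text
collar [ 0.56661337 -0.14612303  0.091     ] top [ 0.5665332  -0.14636019  0.165     ]
[297.19023259 140.63383869]
((567.3706665039062, -138.39212036132812), (74.75924682617188, 86.34774017333984), 65.59074401855469)
side [363.91729735 185.64298982] [359.8018806  228.80956165]
scene [269.36693461 110.5532637 ] [273.56457605 144.29071964]
```

View pics/s2.png

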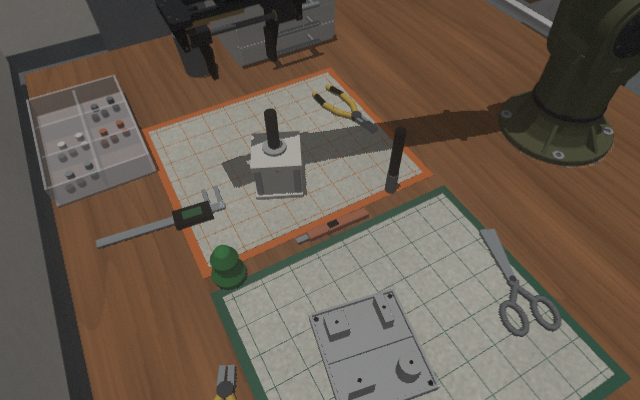

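Collar and handle-top measurements agree on the stylus at (0.5665, -0.146); the stand hole is at about (0.565, -0.144). The scene view shows nothing next to the stylus. Now the grasp.

Call:
apply_moves([
  [0.13, -0.03, 0, 0, 0, 0, 1],
  [0.269, -0.068, 0, 0, 0, 0, 1],
  [0.269, -0.068, 0, 0, 0, 0, 1],
  [0.269, -0.068, 0.12, 0, 0, 0, 1],
  [0.269, -0.068, 0.24, 0, 0, 0, 1],
  [0.269, -0.068, 0.36, 0, 0, 0, 1],
  [0.269, -0.068, 0.46, 0, 0, 0, 1],
  [0.269, -0.068, 0.52, 0, 0, 0, 1],
  [0.269, -0.068, 0.558, 0, 0, 0, 1],
  [0.269, -0.068, 0.558, 0, 0, 0, 1],
  [0.269, -0.068, 0.558, 0, 0, 0, 1],
  [0.269, -0.068, 0.558, 0, 0, 0, 0.4],
  [0.269, -0.068, 0.558, 0, 0, 0, 0.3],
  [0.269, -0.068, 0.558, 0, 0, 0, 0],
  [0.269, -0.068, 0.558, 0, 0, 0, 0],
  [0.269, -0.068, 0.558, 0, 0, 0, 0],
  [0.269, -0.068, 0.558, 0, 0, 0, 0],
  [0.269, -0.068, 0.558, 0, 0, 0, 0],
  [0.269, -0.068, 0.558, 0, 0, 0, 0],
], grip_force=30)

```text
time_s: 5.05
tool_pos: [0.5664, -0.1462, 0.1109]
tool_rot: [180.0, 0.0, 90.0]
force: [0.0, -0.8, 0.2]
grip_width: 0.0308
grasp_force: 0.0
```

Call:
apply_moves([
  [0, 0, 0, 0, 0, 0, 0],
  [0, 0, 0, 0, 0, 0, 0],
  [0, 0, 0, 0, 0, 0, 0],
  [0, 0, 0, 0, 0, 0, 0],
  [0, 0, 0, 0, 0, 0, 0],
], grip_force=30)

```text
time_s: 5.55
tool_pos: [0.5662, -0.1462, 0.1109]
tool_rot: [-180.0, -0.0, 90.0]
force: [0.2, 0.1, 0.2]
grip_width: 0.0192
grasp_force: 30.0
```

Call:
apply_moves([
  [0, 0, -0.05, 0, 0, 0, 0],
  [0, 0, -0.13, 0, 0, 0, 0],
  [0, 0, -0.25, 0, 0, 0, 0],
  [0, 0, -0.4, 0, 0, 0, 0],
  [0, 0, -0.52, 0, 0, 0, 0],
  [0, 0, -0.6, 0, 0, 0, 0],
  [0, 0, -0.65, 0, 0, 0, 0],
  [0, 0, -0.65, 0, 0, 0, 0],
  [0, 0, -0.65, 0, 0, 0, 0],
  [0, 0, -0.65, 0, 0, 0, 0],
])

```text
time_s: 6.55
tool_pos: [0.5657, -0.1461, 0.2396]
tool_rot: [-179.9, -0.0, 90.0]
force: [-1.0, 0.5, -2.0]
grip_width: 0.0196
grasp_force: 30.0
```

Run:
```python
from h import *
o=env.get_obs(); t=o['tool_pos']; print(o['time_s'],t,o['tool_rot'],o['grip_width'],o['force'])
crops=[]
for n in ['scene','side']:
    c,im=snap(n,n+'3.png'); im=im.copy()
    a=[proj(c,[t[0],t[1],t[2]-.086+h]) for h in (0,.06,.066,.105)]; print(n,np.round(a,1))
    u,v=np.round(proj(c,[t[0],t[1],t[2]-.05])).astype(int); u0=min(max(u-50,0),540);v0=min(max(v-60,0),270)
    cr=cv2.resize(im[v0:v0+130,u0:u0+100],None,fx=4,fy=4,interpolation=cv2.INTER_NEAREST); print(n,u0,v0); crops.append(cr)
cv2.imwrite('pics/c3.png',np.hstack(crops)[:,:,::-1])
```

```text
6.55 [ 0.56573878 -0.14605907  0.23961334] [-1.79874653e+02 -2.33542257e-02  9.00040583e+01] 0.01963200252809791 [-1.00971596  0.46459679 -2.04894319]
scene [[270.7 116.7]
 [266.9  85.8]
 [266.5  82.4]
 [263.7  59.5]]
scene 218 39
side [[362.5 191.9]
 [366.2 152.4]
 [366.6 148.2]
 [369.2 119.2]]
side 315 109
```

View pics/c3.png

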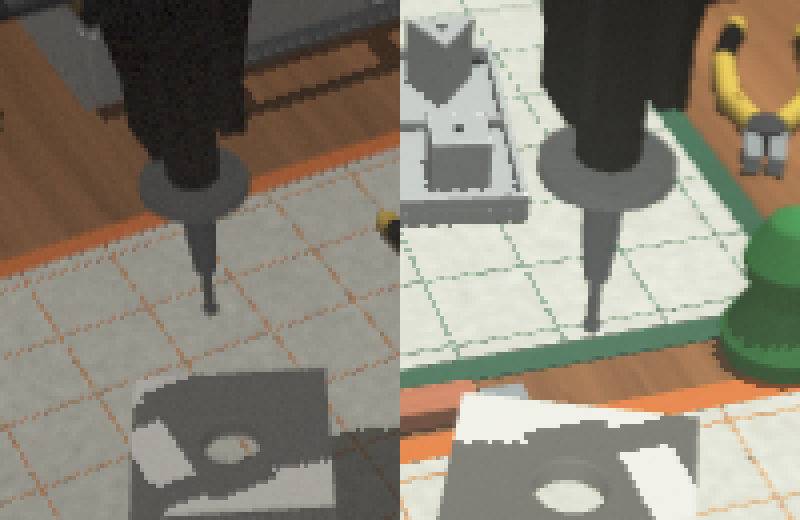

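Scene tip is at (270.8,117) and side tip at (363.3,191), within 1 px of prediction, so the stylus is held upright. Next, the round boss.

Call:
apply_moves([
  [0.08, 0, 0, 0, 0, 0, 0],
  [0.22, 0, 0, 0, 0, 0, 0],
  [0.4, 0, 0, 0, 0, 0, 0],
  [0.6, 0, 0, 0, 0, 0, 0],
  [0.8, 0, 0, 0, 0, 0, 0],
  [1, -0.007, 0, 0, 0, 0, 0],
])

```text
time_s: 7.25
tool_pos: [0.5644, 0.0569, 0.2408]
tool_rot: [-180.0, -0.0, 90.1]
force: [1.0, 0.3, -2.4]
grip_width: 0.0192
grasp_force: 30.0
```

Call:
apply_moves([
  [0.2, 0, 0, 0, 0, 0, 0],
  [0.4, 0, 0, 0, 0, 0, 0],
  [0.6, 0, 0, 0, 0, 0, 0],
  [0.8, 0, 0, 0, 0, 0, 0],
  [0.95, 0, 0, 0, 0, 0, 0],
  [1, 0, 0, 0, 0, 0, 0],
  [1, 0, 0, 0, 0, 0, 0],
])

```text
time_s: 7.95
tool_pos: [0.5636, 0.2567, 0.2405]
tool_rot: [-179.9, -0.0, 90.3]
force: [-1.4, -0.2, -1.8]
grip_width: 0.0196
grasp_force: 30.0
```

Call:
apply_moves([
  [0.039, 0, 0, 0, 0, 0, 0],
  [0.039, 0, 0.1, 0, 0, 0, 0],
  [0.039, 0, 0.2, 0, 0, 0, 0],
  [0.039, 0, 0.3, 0, 0, 0, 0],
  [0.039, 0, 0.4, 0, 0, 0, 0],
  [0.039, 0, 0.45, 0, 0, 0, 0],
  [0.039, 0, 0.45, 0, 0, 0, 0],
  [0.039, 0, 0.45, 0, 0, 0, 0],
  [0.039, 0, 0.45, 0, 0, 0, 0],
])

```text
time_s: 8.85
tool_pos: [0.5659, 0.2617, 0.1525]
tool_rot: [179.9, -0.1, 90.0]
force: [-0.3, -0.2, -1.6]
grip_width: 0.0194
grasp_force: 30.0
```

Run:
```python
from h import *
o=env.get_obs(); t=o['tool_pos']; print(o['time_s'],t,o['tool_rot'],o['grip_width'],o['force'])
c,im=snap('scene','scene4.png')
print(proj(c,[t[0],t[1],t[2]-.086]),proj(c,[.565,.2616,.046]))
u,v=np.round(proj(c,[.565,.2616,.046])).astype(int); u0,v0=u-50,min(v-60,300)
print(u0,v0); cv2.imwrite('pics/c4.png',cv2.resize(im[v0:400,u0:u0+100],None,fx=5,fy=5,interpolation=cv2.INTER_NEAREST)[:,:,::-1])
```

```text
8.85 [0.56589564 0.26174928 0.15246857] [ 1.79871273e+02 -5.15108218e-02  8.99728048e+01] 0.019409009919108492 [-0.29348551 -0.1649507  -1.5683118 ]
[413.04133832 356.51607121] [411.01609795 361.56675821]
361 300
```

View pics/c4.png

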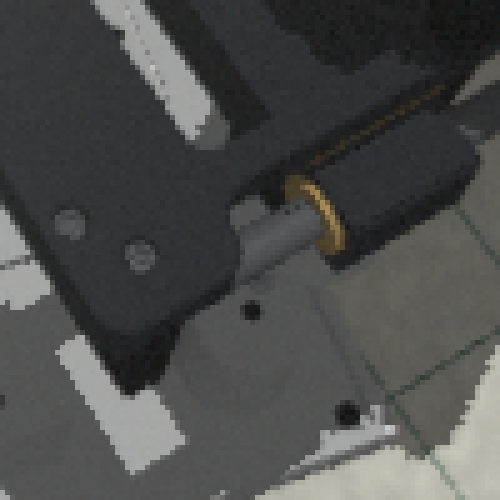

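The round dot is at (411.4,362), as predicted (411,361.6). I'll press gently.

Call:
apply_moves([
  [0, 0, 0.03, 0, 0, 0, 0],
  [0, 0, 0.06, 0, 0, 0, 0],
  [0, 0, 0.08, 0, 0, 0, 0],
  [0, 0, 0.1, 0, 0, 0, 0],
  [0, 0, 0.11, 0, 0, 0, 0],
  [0, 0, 0.122, 0, 0, 0, 0],
  [0, 0, 0.122, 0, 0, 0, 0],
  [0, 0, 0.122, 0, 0, 0, 0],
  [0, 0, 0.122, 0, 0, 0, 0],
])

```text
time_s: 9.8
tool_pos: [0.5649, 0.2616, 0.1268]
tool_rot: [-180.0, 0.0, 90.0]
force: [-1.1, -1.3, 1.3]
grip_width: 0.0192
grasp_force: 30.0
```

Call:
apply_moves([
  [0, 0, 0, 0, 0, 0, 0],
  [0, 0, 0, 0, 0, 0, 0],
  [0, 0, 0, 0, 0, 0, 0],
  [0, 0, 0, 0, 0, 0, 0],
  [0, 0, 0, 0, 0, 0, 0],
])

```text
time_s: 10.3
tool_pos: [0.565, 0.2616, 0.1266]
tool_rot: [-180.0, 0.0, 90.0]
force: [-2.0, -1.2, 1.1]
grip_width: 0.0194
grasp_force: 30.0
```

Run:
```python
from h import *
for _ in range(4):
    o=env.get_obs(); print(o['time_s'],o['tool_pos'],o['force']); viewer.read_camera('side')
```

```text
10.3 [0.56497545 0.26157067 0.12655839] [-2.01862881 -1.23751653  1.09920026]
10.35 [0.56502349 0.26160139 0.12657346] [-0.79478535 -0.59680742  0.98733429]
10.4 [0.56508986 0.26159817 0.1266072 ] [-0.45593785 -1.14700156  0.6076524 ]
10.45 [0.56508305 0.26157874 0.12660225] [-1.10779974 -0.49156454  0.30851705]
```

Call:
apply_moves([
  [0, 0, -0.03, 0, 0, 0, 0],
  [0, 0, -0.1, 0, 0, 0, 0],
  [0, 0, -0.2, 0, 0, 0, 0],
  [0, 0, -0.28, 0, 0, 0, 0],
  [0, 0, -0.28, 0, 0, 0, 0],
  [-0.1, 0.055, -0.28, 0, 0, 0, 0],
  [-0.22, 0.12, -0.28, 0, 0, 0, 0],
  [-0.36, 0.2, -0.28, 0, 0, 0, 0],
  [-0.45, 0.25, -0.28, 0, 0, 0, 0],
  [-0.49, 0.273, -0.28, 0, 0, 0, 0],
  [-0.49, 0.273, -0.28, 0, 0, 0, 0],
  [-0.49, 0.273, -0.28, 0, 0, 0, 0],
  [-0.49, 0.273, -0.28, 0, 0, 0, 0],
])

```text
time_s: 11.8
tool_pos: [0.6187, 0.1658, 0.1825]
tool_rot: [-180.0, -0.1, 90.2]
force: [-0.5, 0.3, -2.2]
grip_width: 0.0199
grasp_force: 30.0
```

Run:
```python
from h import *
o=env.get_obs(); t=o['tool_pos']; print(o['time_s'],t,o['tool_rot'],o['force'])
c,im=snap('side','side5.png')
print(proj(c,[t[0],t[1],t[2]-.086]),proj(c,[.6197,.1636,.036]))
u,v=np.round(proj(c,[.6197,.1636,.036])).astype(int); u0,v0=u-60,v-60
print(u0,v0); cv2.imwrite('pics/c5.png',cv2.resize(im[v0:v0+100,u0:u0+120],None,fx=5,fy=5,interpolation=cv2.INTER_NEAREST)[:,:,::-1])
```

```text
11.8 [0.61873382 0.16582989 0.18251787] [-1.79974289e+02 -6.04692338e-02  9.01638247e+01] [-0.47002283  0.30040251 -2.19605159]
[329.75928112 113.21649858] [329.70479394 140.76128817]
270 81
```

View pics/c5.png

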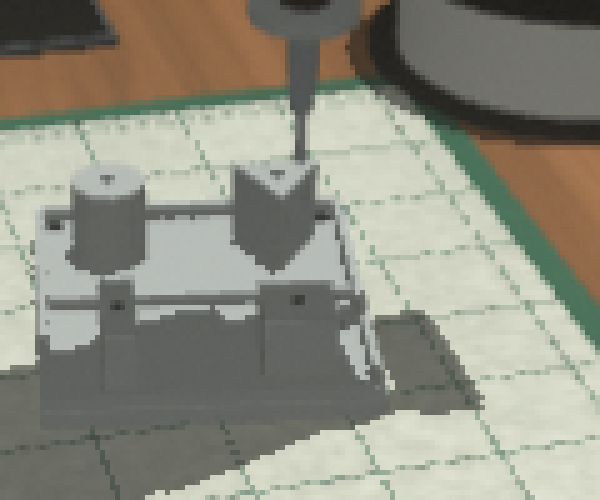

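The square dot at (329.4,141) and the tip at (330.2,112.6) both match prediction. I'll press down here.

Call:
apply_moves([
  [0, 0, 0.06, 0, 0, 0, 0],
  [0, 0, 0.13, 0, 0, 0, 0],
  [0, 0, 0.2, 0, 0, 0, 0],
  [0, 0, 0.23, 0, 0, 0, 0],
  [0, 0, 0.25, 0, 0, 0, 0],
  [0, 0, 0.27, 0, 0, 0, 0],
  [0, 0, 0.29, 0, 0, 0, 0],
  [0, 0, 0.31, 0, 0, 0, 0],
  [0, 0, 0.328, 0, 0, 0, 0],
  [0, 0, 0.328, 0, 0, 0, 0],
  [0, 0, 0.328, 0, 0, 0, 0],
  [0, 0, 0.328, 0, 0, 0, 0],
  [0, 0, 0.328, 0, 0, 0, 0],
  [0, 0, 0.328, 0, 0, 0, 0],
  [0, 0, 0.328, 0, 0, 0, 0],
  [0, 0, 0.328, 0, 0, 0, 0],
  [0, 0, 0.328, 0, 0, 0, 0],
  [0, 0, 0.328, 0, 0, 0, 0],
])

```text
time_s: 13.65
tool_pos: [0.6199, 0.1636, 0.1171]
tool_rot: [180.0, -0.0, 90.0]
force: [1.7, 0.2, 0.7]
grip_width: 0.0193
grasp_force: 30.0
```

Run:
```python
from h import *
for _ in range(4):
    o=env.get_obs(); print(o['time_s'],o['tool_pos'],o['force']); viewer.read_camera('side')
for n,p,q in [('side',(357.5,232),None),('scene',(276,151),None)]:
    print(n,on_z(viewer.get_calibration(n),p,.085))
```

```text
13.65 [0.61985523 0.16360806 0.11707209] [1.70255313 0.20682055 0.72579964]
13.7 [0.61980468 0.16362899 0.11707258] [ 0.95938998 -0.32022682 -0.21379397]
13.75 [0.61977189 0.16360279 0.11701997] [ 0.76539476 -1.18089705  0.64948583]
13.8 [0.61978059 0.16359034 0.11702227] [1.39811168 0.26712002 0.99933652]
side [ 0.5633741  -0.14723901  0.085     ]
scene [ 0.56718219 -0.13682266  0.085     ]
```

Both touches look good. Now lift and go back over the stand.

Call:
apply_moves([
  [0, 0, -0.03, 0, 0, 0, 0],
  [0, 0, -0.1, 0, 0, 0, 0],
  [0, 0, -0.25, 0, 0, 0, 0],
  [0, 0, -0.4, 0, 0, 0, 0],
  [0, 0, -0.55, 0, 0, 0, 0],
  [-0.05, 0, -0.62, 0, 0, 0, 0],
  [-0.2, -0.05, -0.62, 0, 0, 0, 0],
  [-0.4, -0.1, -0.62, 0, 0, 0, 0],
  [-0.6, -0.15, -0.62, 0, 0, 0, 0],
  [-0.8, -0.2, -0.62, 0, 0, 0, 0],
  [-1, -0.271, -0.62, 0, 0, 0, 0],
])

```text
time_s: 14.95
tool_pos: [0.5642, -0.039, 0.2405]
tool_rot: [-179.9, 0.0, 90.0]
force: [0.6, -0.4, -2.5]
grip_width: 0.0196
grasp_force: 30.0
```

Call:
apply_moves([
  [-0.18, 0, 0, 0, 0, 0, 0],
  [-0.36, 0, 0, 0, 0, 0, 0],
  [-0.48, 0, 0, 0, 0, 0, 0],
  [-0.542, 0, 0, 0, 0, 0, 0],
  [-0.542, 0, 0, 0, 0, 0, 0],
  [-0.542, 0, 0, 0, 0, 0, 0],
  [-0.542, 0, 0, 0, 0, 0, 0],
  [-0.542, 0, 0.1, 0, 0, 0, 0],
  [-0.542, 0, 0.2, 0, 0, 0, 0],
  [-0.542, 0, 0.27, 0, 0, 0, 0],
  [-0.542, 0, 0.27, 0, 0, 0, 0],
  [-0.542, 0, 0.27, 0, 0, 0, 0],
])

```text
time_s: 16.15
tool_pos: [0.5657, -0.1442, 0.1873]
tool_rot: [180.0, -0.0, 90.1]
force: [0.3, -0.7, -1.5]
grip_width: 0.0197
grasp_force: 30.0
```

Run:
```python
from h import *
o=env.get_obs(); t=o['tool_pos']; print(o['time_s'],t,o['tool_rot'],o['force'])
cr=[]
for n in ['scene','side']:
    c,im=snap(n,n+'6.png')
    u,v=np.round(proj(c,[.5655,-.1445,.085])).astype(int); u0,v0=u-40,v-50; print(n,u0,v0,proj(c,[t[0],t[1],t[2]-.086]))
    cr.append(cv2.resize(im[v0:v0+90,u0:u0+80],None,fx=5,fy=5,interpolation=cv2.INTER_NEAREST))
cv2.imwrite('pics/c6.png',np.hstack(cr)[:,:,::-1])
```

```text
16.15 [ 0.56566981 -0.14415494  0.18726688] [ 1.79992502e+02 -7.12685910e-03  9.00608418e+01] [ 0.31805949 -0.66502925 -1.484197  ]
scene 235 98 [274.14932686 141.2187938 ]
side 318 180 [359.13803681 221.41083376]
```

View pics/c6.png

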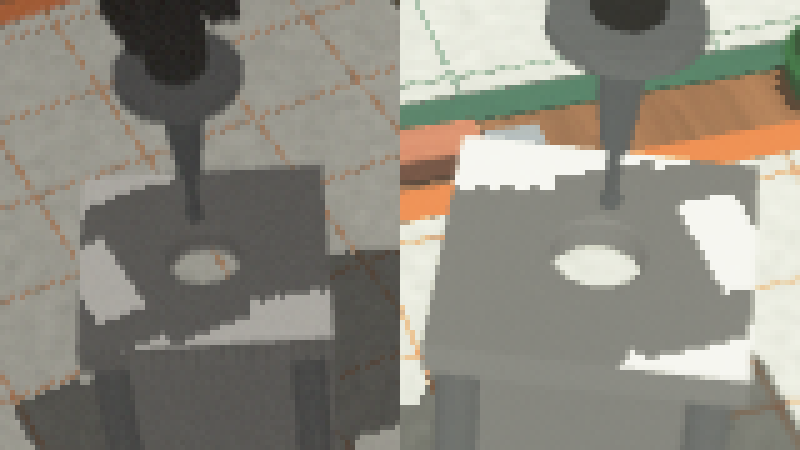

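The hole centres, scene (275.8,150) and side (357.8,231), agree with the tip's drop line to about 2 mm. I'll lower and release.

Call:
apply_moves([
  [0, 0, 0.06, 0, 0, 0, 0],
  [0, 0, 0.12, 0, 0, 0, 0],
  [0, 0, 0.18, 0, 0, 0, 0],
  [0, 0, 0.24, 0, 0, 0, 0],
  [0, 0, 0.3, 0, 0, 0, 0],
  [0, 0, 0.34, 0, 0, 0, 0],
  [0, 0, 0.36, 0, 0, 0, 0],
  [0, 0, 0.376, 0, 0, 0, 0],
  [0, 0, 0.376, 0, 0, 0, 0],
  [0, 0, 0.376, 0, 0, 0, 0],
  [0, 0, 0.376, 0, 0, 0, 0],
])

```text
time_s: 17.35
tool_pos: [0.5658, -0.1449, 0.1124]
tool_rot: [179.9, 0.0, 90.0]
force: [-0.6, -0.6, -1.4]
grip_width: 0.0196
grasp_force: 30.0
```

Call:
apply_moves([
  [0, 0, 0.004, 0, 0, 0, 0],
  [0, 0, 0.004, 0, 0, 0, 0],
  [0, 0, 0.004, 0, 0, 0, 0.3],
  [0, 0, 0.004, 0, 0, 0, 0.5],
  [0, 0, 0.004, 0, 0, 0, 1],
  [0, 0, 0.004, 0, 0, 0, 1],
  [0, 0, 0.004, 0, 0, 0, 1],
  [0, 0, 0.004, 0, 0, 0, 1],
  [0, 0, 0.004, 0, 0, 0, 1],
  [0, 0, 0.004, 0, 0, 0, 1],
  [0, 0, 0.004, 0, 0, 0, 1],
  [0, 0, 0.004, 0, 0, 0, 1],
])

```text
time_s: 18.55
tool_pos: [0.5654, -0.1448, 0.111]
tool_rot: [180.0, 0.0, 90.0]
force: [0.1, -0.4, -0.6]
grip_width: 0.0851
grasp_force: 0.0
```

Call:
apply_moves([
  [0, 0, 0, 0, 0, 0, 1],
  [0, 0, 0, 0, 0, 0, 1],
  [0, 0, -0.1, 0, 0, 0, 1],
  [0, 0, -0.25, 0, 0, 0, 1],
  [0, 0, -0.45, 0, 0, 0, 1],
  [0, 0, -0.65, 0, 0, 0, 1],
  [0, 0, -0.75, 0, 0, 0, 1],
  [0, 0, -0.75, 0, 0, 0, 1],
  [0, 0, -0.75, 0, 0, 0, 1],
  [0, 0, -0.75, 0, 0, 0, 1],
  [0, 0, -0.75, 0, 0, 0, 1],
])

```text
time_s: 19.65
tool_pos: [0.5646, -0.1446, 0.2592]
tool_rot: [-179.8, -0.0, 90.0]
force: [0.4, -0.2, -0.6]
grip_width: 0.087
grasp_force: 0.0
```

Run:
```python
from h import *
o=env.get_obs(); t=o['tool_pos']; print(o['time_s'],t,o['grip_width'],o['force'])
cr=[]
for n in ['scene','side']:
    c,im=snap(n,n+'7.png')
    u,v=np.round(proj(c,[.5655,-.1445,.1])).astype(int); u0,v0=u-40,v-50
    cr.append(cv2.resize(im[v0:v0+100,u0:u0+80],None,fx=5,fy=5,interpolation=cv2.INTER_NEAREST))
cv2.imwrite('pics/c7.png',np.hstack(cr)[:,:,::-1])
```

```text
19.65 [ 0.56462209 -0.14464438  0.25917026] 0.08697458909261828 [ 0.44567231 -0.18093111 -0.58092921]
```

View pics/c7.png

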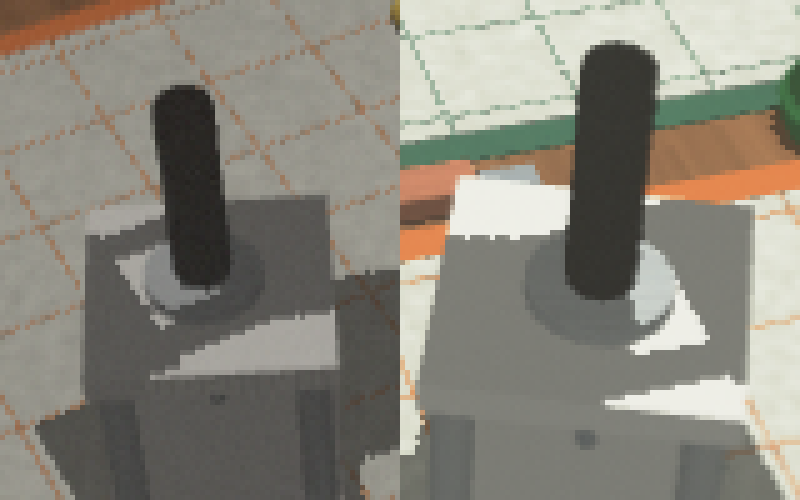

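Both crops show the stylus hanging upright with its collar flat on the plate, at crop (200,285) and (600,290). The gripper is clear.

```bash
python3 -c "
from cell import env
print(env.sign_off())"
```

```text
the job is handed in; nothing more can be done
None
```

The stylus was touched lightly onto the middle of the round boss, then the square boss, with a pause on each and a clear lift between. It is back hanging in its stand with the gripper clear, and I handed the job in at about 20 s.

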